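Load a test cassette into a reader with a push-push drawer

TASK

The small white test reader's blue-fronted drawer is shut and held by a push-push catch: press its front in gently until it stops and let go, so that it springs out. Lay the white test cassette flat in the drawer's pocket, lengthwise, the right way up, and let go of it; then press the drawer gently in again until the catch holds it, and leave it locked shut with the cassette inside. Do not shift the timer or the two bottles.

Things in the scene. Friction and masses are not known exactly. Their poses are not given: they have to be found in the camera images.
- reader: Fixed white box, its front turned to the robot's left, 116 mm wide (y), 134 deep (x), 135 high. Origin on the bench under the middle of the shut drawer's front face; +x points into the housing, z up; the drawer comes out along -x. A full-width hood (125 to 135 mm up) juts 22 mm out over the shut drawer, so fingers must reach its front leaning 35 to 45 degrees from vertical, tips in and down.
- reader_drawer (a joint): Drawer travel (m): 0 locked, 0.12 fully out; pressed in, it meets a firm stop at -0.0065. Spring out 3 to 4 N, damping 20 N per m/s. Push-push catch: a press to the stop, then letting go, releases it if locked and locks it if out. It switches about 4.5 mm past 0; pressed faster than 0.1 m/s it may not catch. 5 to 7 N moves it; 15 N at the stop is plenty, over 40 rough.
- drawer_front (a point): Middle of the drawer's flat upright front face: blue with a black ribbed pad, 94 mm wide, 42 mm high (56 to 98 mm above the bench); this point is 77 mm above the bench. Moves with the drawer. Axes as the reader's: +x is the direction to press.
- pocket (a point): Middle of the pocket's floor, 50 mm behind the drawer's front face, 70 mm above the bench; moves with the drawer. Pocket 80 mm long (x), 28 wide (y), between blue ribs 3 mm high at its ends and corners; its long sides are open over 58 mm for fingers, the tray there flat, 88 mm wide. The front panel (8 mm thick) stands 28 mm above this floor. Drawer out: 48 mm in front of the hood's edge.
- hood_edge (a point): Middle of the hood's lower front edge, 125 mm above the bench, 22 mm in front of the shut drawer's front.
- cassette: White test cassette, a flat plastic slab 22 mm wide (x), 72 mm long (y), 5 mm thick, about 20 g, lying on the bench far to the left or right of the reader. Origin at the middle of its underside, z up. Grasp across the 22 mm width. Either end may face the drawer's front.
- timer: Bystander: white round kitchen timer with a red knob, 64 mm across, 39 mm high, origin at the middle of its underside. Leave it alone.
- buffer_bottle: Bystander: small white bottle with a blue cap, 26 mm across, 67 mm high, standing beyond the drawer's path; origin at the middle of its underside. Leave it alone.
- dropper: Bystander: amber dropper bottle with a black bulb, 34 mm across, 102 mm high, standing beyond the reader; origin at the middle of its underside. Leave it alone.

How it is judged:
On the way, in this order (a step that is already met when the one before it is completed fails the run):
1. the drawer is released and has sprung out (value of joint reader_drawer above 0.11 m), for 0.2 s.
2. the cassette lies in the pocket of the open drawer, let go (x of cassette in the frame of pocket between -0.006 and 0.006 m and y of cassette in the frame of pocket between -0.006 and 0.006 m and z of cassette in the frame of pocket between -0.003 and 0.004 m and angle between the y axis of cassette and the x axis of pocket, either way round below 0.15 rad and angle between cassette's own z axis and vertical below 0.1 rad and value of joint reader_drawer above 0.1 m and contact force between the fingers and cassette below 0.1 N), for 0.2 s.
At the end, for the whole second after the job is handed in: The drawer is held shut by its catch (within 2 mm of its locked place) and at rest, with the cassette lying flat in the pocket: within 6 mm of its middle, lengthwise within 0.15 rad, right way up (x of cassette in the frame of pocket between -0.006 and 0.006 m and y of cassette in the frame of pocket between -0.006 and 0.006 m and z of cassette in the frame of pocket between -0.003 and 0.004 m and angle between the y axis of cassette and the x axis of pocket, either way round below 0.15 rad and angle between cassette's own z axis and vertical below 0.1 rad and value of joint reader_drawer between -0.0015 and 0.002 m and linear speed of cassette below 0.02 m/s); the robot touches nothing.
It fails at once if the timer is shifted by more than 25 mm (distance of timer from where it was at the start of the episode above 0.025 m).
It fails at once if the blue-capped bottle is shifted by more than 25 mm (distance of buffer_bottle from where it was at the start of the episode above 0.025 m).
It fails at once if the amber bottle is shifted by more than 25 mm (distance of dropper from where it was at the start of the episode above 0.025 m).
It fails at once if the robot pushes on the reader or its drawer with more than 40 N (contact force between any of the arm, the fingers and reader above 40 N).
It also fails if it takes over 72 s, if anything falls off the work surface, if the arm or the gripper's body presses on something with over 40 N, if the wrist force passes 120 N, or if a joint passes its speed limit or range.

ROBOT

A 6-joint arm with a two-finger parallel gripper is mounted at the origin on a cart in front of the work surface, level with it; the furniture and walls round the work are solid. World frame = base frame: x ahead of the robot, y to its left, z up, the work surface at z = 0. Lengths are in m, angles in rad, forces in N, time in s.
With the tool pointing down it reaches from about 0.35 to 0.975 m from the base axis. Payload 4.9 kg.
Tool frame: the origin (TCP) lies at the very end of the fingers, on their centre line; the grasp point (between the pads) lies 19 mm behind it; z points along the fingers, y is the line along which they close (so a half turn about z gives the same grasp; the last joint's range is limited). The gripper opens to 85 mm and grips with 20 to 120 N. Pads are 22 mm wide; open, the fingers measure 114 mm over their backs; the gripper's body (76 mm by 85 mm) begins 54 mm behind the grasp point. The pads swing forward as they close: fully open they stand 13 mm farther back than shut.
Start: joints at [1.142, 0.053, 1.613, -0, 1.476, -0.119], TCP at [0.191, 0.595, 0.231] pointing down, gripper open.
Joint ranges: [-3.01, 3.01], [-1.01, 2.22], [0.06, 2.58], [-1.02, 4.17], [0.09, 2.62], [-3.14, 3.14]. Speed limits (rad/s): [2.57, 2.57, 3.14, 3.14, 3.14, 3.14].

INTERFACE

Orientations are given as a rotation vector (axis times angle).
In Python, from station import ctrl gives the robot as it stands.
- The arm moves only by the tool jog_arm, never from a script. Its argument "plan" is a list of rows, each a list of 7 numbers: the shift along the tool's x, y, z in units of 0.02 m (1.0 is 0.02 m), then the turn, a rotation vector about the tool's x, y, z in units of 45 degrees (1.0 is 45 degrees), then the opening, from -1 (shut) to 1 (fully open). A call has 1 to 8 rows; each row shifts and turns the commanded pose from where the row before left it, along the tool's axes as they then stand; what a row does not reach is not made up. A row lasts 1/10 s, in which the tool goes at most 50 mm and 8.59 degrees, less where a joint would pass 70% of its speed; a pose out of reach is approached as far as the arm can. A call with a number of a shift or a turn outside -1 to 1 is refused whole. A call with a gripper value outside its range is refused whole. The fingers move at their own pace and stop on an object; "grip_force" is the grip in N (left out, the last holds). Time passes only in rows, so rows that do not move let the fingers close. It gives the time, the measured TCP pose, the force, the opening and the grip force at its end, in the units of the state.
- ctrl.get_obs(): the state, without advancing time (a new reading comes with each control period).
- ctrl.get_image(name): name is "side" or "top" or "wrist"; returns (picture, depth): 384x512x3 uint8, red, green, blue; 384x512 float32, m along the optical axis (not along the pixel's ray), 0 where there is no reading.
- ctrl.camera_info(name): a dict with "camera_matrix" (3x3 intrinsics, pixels), "rvec" (rotation vector, rad) and "tvec" (3), from world to camera coordinates, as OpenCV has them; the wrist camera has in their place "T_tool_cam" (4x4, takes a point from camera to tool coordinates, whose origin is the TCP and whose axes are the flange's). Camera axes: x right, y down, z forward; pixel columns grow to the right and rows downward; lengths in m; the calibration is good to about 2 mm. A picture is of the moment at which its call begins: read the wrist's pose just before it. camera_info takes no time and is no camera call.
- ctrl.finish_job(): hands the job in; it is judged then, once.
The state is a dict: "t": time; "q": joint angles; "dq": joint speeds; "effort": joint torques, N m; "tool_pos": TCP position; "tool_rot": TCP orientation; "contact_force": force on the tool from outside, world axes, zero at the start; "wrist_torque": the same for the moment, N m; "opening": finger opening in m; "grip_force": force on a finger pad.
Only numpy, scipy, OpenCV 4.12 (cv2) and the standard library are available. Lean on these libraries where they do the work, as an engineer would, in place of code of your own. Each camera call takes 0.05 s, during which the arm holds its last target. There are 200 camera calls.

## Working session

There is one attempt and no reset: what is moved stays moved. The work goes in short steps, Python scripts to look and compute and a tool call to move; the robot and the scene stay as the last step left them, time stands still between calls to the robot, and variables do not carry over. Pictures are saved under pics/ and viewed, at most 10 in all, crops included, and the job is handed in when it is done.

Besides the shell and the picture viewer there is one more tool, called after "Call:" as name(argument=value, ...), one argument or row to a line, values as JSON. jog_arm: Moves the arm, as the interface text tells. Shifts and turns lie within -1 to 1; 1 stands for 0.02 m of shift or 45 degrees of turn. Its arguments: {"type":"object","properties":{"plan":{"type":"array"},"grip_force":{"type":"number"}},"required":["plan"]}

```bash
ls; mkdir -p pics
python3 - <<'E'
from station import ctrl
import cv2,numpy as np
o=ctrl.get_obs();print({k:np.round(v,3) for k,v in o.items()})
ims=[]
for n in("side","top"):
    im,d=ctrl.get_image(n);np.savez(f"pics/{n}0.npz",im=im,d=d);cv2.imwrite(f"pics/{n}0.png",im[:,:,::-1])
    i=ctrl.camera_info(n);print(n,{k:np.round(v,3).tolist() for k,v in i.items()})
print(ctrl.camera_info("wrist"))
E
```

```text
pics
{'t': np.float64(0.0), 'q': array([ 1.142,  0.053,  1.614,  0.   ,  1.476, -0.119]), 'dq': array([ 0.   ,  0.   , -0.001,  0.   , -0.001,  0.   ]), 'effort': array([-0.0000e+00, -3.9369e+01, -3.7017e+01, -0.0000e+00,  7.0000e-03,
       -0.0000e+00]), 'tool_pos': array([0.19 , 0.595, 0.23 ]), 'tool_rot': array([-4.850e-01, -3.103e+00,  3.000e-03]), 'contact_force': array([ 1.234,  0.931, -0.24 ]), 'wrist_torque': array([-0.016,  0.006,  0.04 ]), 'grip_force': np.float64(0.0), 'opening': np.float64(0.085)}
side {'camera_matrix': [[366.475, 0.0, 254.155], [0.0, 366.475, 194.524], [0.0, 0.0, 1.0]], 'rvec': [2.254, -0.009, 0.031], 'tvec': [-0.548, 0.085, 1.206]}
top {'camera_matrix': [[470.954, 0.0, 252.637], [0.0, 470.954, 184.762], [0.0, 0.0, 1.0]], 'rvec': [2.1, -2.146, 0.175], 'tvec': [0.014, 0.558, 1.556]}
{'camera_matrix': array([[283.38981764,   0.        , 256.5369135 ],
       [  0.        , 283.38981764, 193.35510885],
       [  0.        ,   0.        ,   1.        ]]), 'T_tool_cam': array([[ 1.12590663e-03, -9.44472016e-01, -3.28589931e-01,
         8.44013595e-02],
       [ 9.99999335e-01,  9.81242982e-04,  6.06072577e-04,
         4.46448895e-04],
       [-2.49992025e-04, -3.28590395e-01,  9.44472493e-01,
        -1.43171986e-01],
       [ 0.00000000e+00,  0.00000000e+00,  0.00000000e+00,
         1.00000000e+00]])}
```

View pics/top0.png

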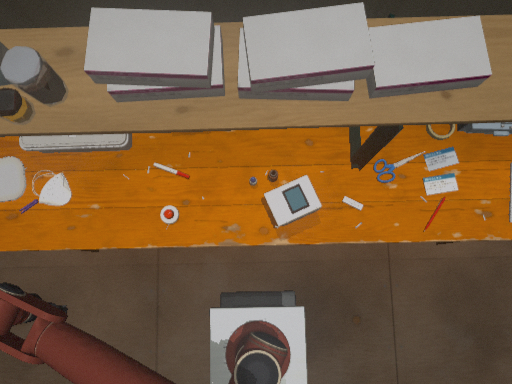

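View pics/side0.png

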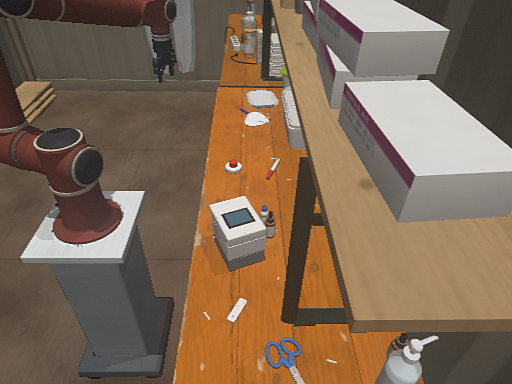

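```bash
cat > h.py <<'E'
import cv2,numpy as np
from station import ctrl
from scipy.spatial.transform import Rotation as R
def cam(n):
    i=ctrl.camera_info(n);K=np.array(i["camera_matrix"])
    if n=="wrist":
        o=ctrl.get_obs();T=np.eye(4);T[:3,:3]=R.from_rotvec(o["tool_rot"]).as_matrix();T[:3,3]=o["tool_pos"]
        T=T@i["T_tool_cam"];return K,T[:3,:3],T[:3,3]
    r=cv2.Rodrigues(np.array(i["rvec"],float))[0];return K,r.T,-r.T@np.array(i["tvec"],float).ravel()
def ray(c,uv,z):
    K,Rm,p=c;uv=np.atleast_2d(uv).astype(float)
    d=np.c_[(uv-K[:2,2])/K[0,0],np.ones(len(uv))]@Rm.T
    return p+d*((z-p[2])/d[:,2])[:,None]
def cloud(c,d):
    K,Rm,p=c;v,u=np.indices(d.shape);X=np.dstack([(u-K[0,2])/K[0,0]*d,(v-K[1,2])/K[1,1]*d,d]);return X@Rm.T+p
def proj(c,P):
    K,Rm,p=c;q=(np.atleast_2d(P)-p)@Rm@K.T;return q[:,:2]/q[:,2:]
E
python3 - <<'E'
from h import *
for n in("top","side"):
    c=cam(n);z=np.load(f"pics/{n}0.npz");im,d=z["im"],z["d"];X=cloud(c,d)
    print(n,"cam",c[2].round(3),"shelf x,z", end=" ")
    if n=="top": print(X[100,[60,160,240]].round(3).tolist(),X[128,200].round(3))
    else: print()
    hsv=cv2.cvtColor(im,cv2.COLOR_RGB2HSV)
    white=((hsv[...,1]<50)&(hsv[...,2]>130)&(d>0)).astype(np.uint8)
    for nm,m,zz in(("housing",white*(np.abs(X[...,2]-.135)<.012),.135),("small",white*(X[...,2]<.06)*(X[...,2]>-.02),.005)):
        m=m.astype(np.uint8)
        for k in cv2.findContours(m,cv2.RETR_EXTERNAL,cv2.CHAIN_APPROX_NONE)[0]:
            if cv2.contourArea(k)<40: continue
            P=ray(c,k[:,0],zz)[:,:2]
            if np.any(np.abs(P.mean(0)-[.5,0])>.65):continue
            r=cv2.minAreaRect((P*1000).astype(np.float32));print(nm,k[:,0].mean(0).round(),np.round(r[0],1),np.round(r[1],1),round(r[2],1),cv2.boxPoints(r).round().tolist())
    red=(((hsv[...,0]<6)|(hsv[...,0]>174))&(hsv[...,1]>170)).astype(np.uint8)
    for k in cv2.findContours(red,cv2.RETR_EXTERNAL,cv2.CHAIN_APPROX_NONE)[0]:
        if cv2.contourArea(k)>15:
            P=ray(c,k[:,0].mean(0),.035)[0]
            if 0.2<P[0]<1 and abs(P[1])<.6: print("red",k[:,0].mean(0),P.round(3))
ims=np.load("pics/top0.npz")["im"][130:250,150:390];ss=np.load("pics/side0.npz")["im"][140:340,180:340]
a=cv2.resize(ims,(720,360),interpolation=cv2.INTER_CUBIC);cv2.imwrite("pics/c1.png",a[:,:,::-1])
E
```

```text
top cam [ 0.276 -0.014  1.63 ] shelf x,z [[0.69, 0.462, 0.545], [0.695, 0.224, 0.517], [0.691, 0.025, 0.513]] [0.618 0.123 0.522]
housing [292. 200.] [ 491.3 -124.8] [114.4 153.7] 23.1 [[408.0, -77.0], [469.0, -218.0], [574.0, -173.0], [514.0, -32.0]]
housing [ 72. 140.] [706.4 594.8] [ 37.  351.7] 0.0 [[688.0, 771.0], [688.0, 419.0], [725.0, 419.0], [725.0, 771.0]]
small [264. 335.] [30.2 -2.3] [317.2 240.5] 89.0 [[-93.0, -159.0], [148.0, -163.0], [153.0, 154.0], [-87.0, 158.0]]
small [169. 214.] [470.2 295.5] [60.2 58.3] 44.6 [[428.0, 295.0], [469.0, 254.0], [512.0, 296.0], [471.0, 337.0]]
small [352. 203.] [ 495.5 -342.1] [68.9 19.1] 61.4 [[471.0, -368.0], [487.0, -377.0], [520.0, -316.0], [504.0, -307.0]]
small [165. 168.] [635.4 311.7] [85.6 11.7] 68.0 [[614.0, 274.0], [625.0, 270.0], [657.0, 349.0], [646.0, 354.0]]
small [406. 160.] [ 644.2 -543. ] [ 14.3 104.7] 22.0 [[618.0, -497.0], [657.0, -594.0], [670.0, -589.0], [631.0, -492.0]]
red [182.54166667 174.29166667] [0.604 0.244 0.035]
side cam [ 0.516 -0.891  0.837] shelf x,z 
housing [403. 366.] [ 824.6 -556.4] [61.5 62.7] 49
[... 235 characters left out ...]
347.7] 0.4 [[689.0, 751.0], [691.0, 403.0], [734.0, 403.0], [732.0, 751.0]]
small [296. 375.] [ 632.  -509.9] [17.4 46.2] 23.1 [[615.0, -492.0], [633.0, -535.0], [649.0, -528.0], [631.0, -485.0]]
small [236. 310.] [ 496.3 -340.5] [72.4 22.2] 61.7 [[469.0, -367.0], [489.0, -378.0], [523.0, -314.0], [504.0, -303.0]]
small [ 89. 231.] [ 6.5 -8.5] [297.2 313.7] 0.4 [[-143.0, 147.0], [-141.0, -166.0], [156.0, -164.0], [154.0, 149.0]]
small [233. 168.] [469.2 300.8] [63.7 62. ] 0.6 [[437.0, 331.0], [438.0, 269.0], [501.0, 270.0], [501.0, 332.0]]
small [298. 143.] [746.9 486.1] [46.6 75.3] 0.3 [[723.0, 524.0], [724.0, 448.0], [770.0, 449.0], [770.0, 524.0]]
red [232.625 161.75 ] [0.469 0.296 0.035]
```

View pics/c1.png

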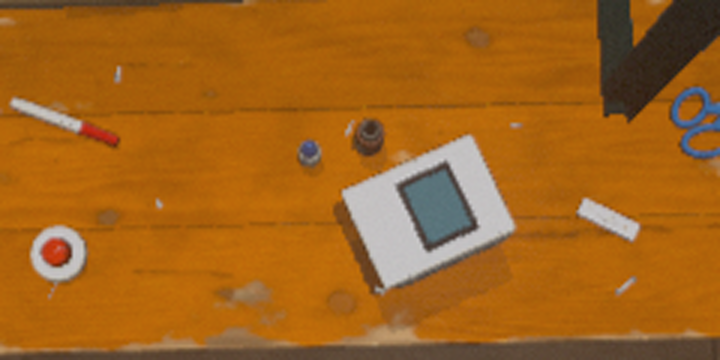

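```bash
cat >> h.py <<'E'
O=np.array([.4695,-.0735,0]);A=np.deg2rad(-66.9)
xr=np.array([np.cos(A),np.sin(A),0]);yr=np.array([-xr[1],xr[0],0]);zz=np.array([0,0,1.])
def rd(x,y,z): return O+x*xr+y*yr+z*zz
def ori(yaw_y,tilt=0): # tool y at world angle yaw_y (deg), tilt: fingers lean toward -untilted x
    a=np.deg2rad(yaw_y);y=np.array([np.cos(a),np.sin(a),0]);x0=np.cross(y,-zz);t=np.deg2rad(tilt)
    z=-np.cos(t)*zz-np.sin(t)*x0;return np.c_[np.cross(y,z),y,z]
def go(p,M=None):
    o=ctrl.get_obs();C=R.from_rotvec(o["tool_rot"]).as_matrix()
    print("pos",o["tool_pos"].round(4),"t",round(o["t"],1),"F",o["contact_force"].round(1),"q",o["q"].round(2))
    print("shift now-frame",(C.T@(p-o["tool_pos"])/.02).round(2))
    if M is not None: print("turn",(R.from_matrix(C.T@M).as_rotvec()/(np.pi/4)).round(3),"shift after turn",(M.T@(p-o["tool_pos"])/.02).round(2))
E
python3 - <<'E'
from h import *
go(rd(-.10,0,.2),ori(23.1,40))
c=cam("top");print("buf",ray(c,[[253,180]],.067),"drop",ray(c,[[273,174]],.1),"leg",ray(cam("side"),[[295,318]],0))
E
```

```text
pos [0.1903 0.5947 0.2302] t 0.1 F [-0.2 -0.4  0.3] q [ 1.14  0.05  1.61  0.    1.48 -0.12]
shift now-frame [-20.21 -23.78   1.55]
turn [ 0.379 -0.832  1.047] shift after turn [-22.94  -0.27  21.22]
buf [[0.57183613 0.0005903  0.067     ]] drop [[ 0.58428372 -0.06635291  0.1       ]] leg [[ 0.64638981 -0.36361128  0.        ]]
```

Call:
jog_arm(
  plan=[
    [-0.84,-0.99,0.06,0,0,0,-1],
    [-0.84,-0.99,0.06,0,0,0,-1],
    [-0.84,-0.99,0.06,0,0,0,-1],
    [-0.84,-0.99,0.06,0,0,0,-1],
    [-0.84,-0.99,0.06,0,0,0,-1],
    [-0.84,-0.99,0.06,0,0,0,-1],
    [-0.84,-0.99,0.06,0,0,0,-1],
    [-0.84,-0.99,0.06,0,0,0,-1],
  ],
)

```text
t: 0.9
tool_pos: [0.2703, 0.4022, 0.2211]
tool_rot: [-0.484, -3.104, 0.001]
contact_force: [0.7, 0.4, 0.4]
opening: -0.0002
grip_force: 0.0
```

Call:
jog_arm(
  plan=[
    [-0.84,-0.99,0.06,0,0,0,-1],
    [-0.84,-0.99,0.06,0,0,0,-1],
    [-0.84,-0.99,0.06,0,0,0,-1],
    [-0.84,-0.99,0.06,0,0,0,-1],
    [-0.84,-0.99,0.06,0,0,0,-1],
    [-0.84,-0.99,0.06,0,0,0,-1],
    [-0.84,-0.99,0.06,0,0,0,-1],
    [-0.84,-0.99,0.06,0,0,0,-1],
  ],
)

```text
t: 1.7
tool_pos: [0.3499, 0.2105, 0.2116]
tool_rot: [-0.484, -3.104, 0.0]
contact_force: [-0.4, -0.3, 0.2]
opening: -0.0002
grip_force: 0.0
```

Call:
jog_arm(
  plan=[
    [-0.84,-0.99,0.06,0,0,0,-1],
    [-0.84,-0.99,0.06,0,0,0,-1],
    [-0.84,-0.99,0.06,0,0,0,-1],
    [-0.84,-0.99,0.06,0,0,0,-1],
    [-0.84,-0.99,0.06,0,0,0,-1],
    [-0.84,-0.99,0.06,0,0,0,-1],
    [-0.84,-0.99,0.06,0,0,0,-1],
    [-0.84,-0.99,0.06,0,0,0,-1],
  ],
)

```text
t: 2.5
tool_pos: [0.4296, 0.0187, 0.202]
tool_rot: [-0.485, -3.103, -0.0]
contact_force: [0.0, 0.1, -0.7]
opening: -0.0
grip_force: 0.0
```

Run:
```python
from h import *
go(rd(-.10,0,.2),ori(23.1,40))
```

```text
pos [0.4296 0.0187 0.202 ] t 2.5 F [ 0.   0.1 -0.7] q [-0.13 -0.43  2.08  0.    1.49 -1.39]
shift now-frame [-0.03 -0.    0.1 ]
turn [ 0.38  -0.834  1.046] shift after turn [0.05 0.02 0.09]
```

Call:
jog_arm(
  plan=[
    [0,0,0,0.0475,-0.1042,0.1308,-1],
    [0,0,0,0.0475,-0.1042,0.1308,-1],
    [0,0,0,0.0475,-0.1042,0.1308,-1],
    [0,0,0,0.0475,-0.1042,0.1308,-1],
    [0,0,0,0.0475,-0.1042,0.1308,-1],
    [0,0,0,0.0475,-0.1042,0.1308,-1],
    [0,0,0,0.0475,-0.1042,0.1308,-1],
    [0,0,0,0.0475,-0.1042,0.1308,-1],
  ],
)

```text
t: 3.3
tool_pos: [0.4293, 0.0199, 0.2025]
tool_rot: [1.387, 2.09, -0.504]
contact_force: [-0.0, -0.4, -1.0]
opening: -0.0002
grip_force: 0.0
```

Run:
```python
from h import *
go(rd(-.045,0,.07),ori(23.1,40))
im,d=ctrl.get_image("wrist");cv2.imwrite("pics/w1.png",im[:,:,::-1]);np.savez("pics/w1.npz",im=im,d=d)
c=cam("wrist");X=cloud(c,d);hsv=cv2.cvtColor(im,cv2.COLOR_RGB2HSV)
m=((hsv[...,0]>95)&(hsv[...,0]<130)&(hsv[...,1]>90)&(d>0)&(X[...,2]>.05)&(X[...,2]<.105))
L=(X-O)@np.c_[xr,yr,zz];L=L[m];print(len(L),np.percentile(L,[2,50,98],axis=0).round(4))
print(np.polyfit(L[:,1],L[:,0],1))
```

```text
pos [0.4293 0.0199 0.2025] t 3.3 F [-0.  -0.4 -1. ] q [ 0.29 -0.45  2.2  -0.72  1.36  0.04]
shift now-frame [2.11 0.   6.89]
turn [ 0.001  0.005 -0.006] shift after turn [2.09 0.02 6.9 ]
2210 [[-0.0356 -0.0434  0.0535]
 [-0.0026  0.0068  0.08  ]
 [ 0.0011  0.1304  0.0968]]
[-0.15049842 -0.00316783]
```

View pics/w1.png

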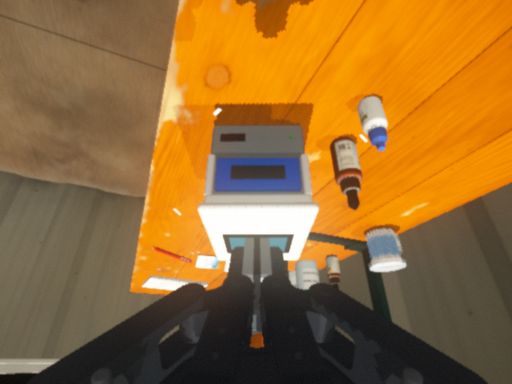

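Run:
```python
from h import *
z=np.load("pics/w1.npz");im,d=z["im"],z["d"]
c=cam("wrist");X=cloud(c,d);hsv=cv2.cvtColor(im,cv2.COLOR_RGB2HSV)
m=((hsv[...,0]>95)&(hsv[...,0]<130)&(hsv[...,1]>90)&(d>0)&(X[...,2]>.05)&(X[...,2]<.105))
L=(X-O)@np.c_[xr,yr,zz];L=L[m];L=L[np.abs(L[:,1])<.06];print(len(L),np.percentile(L,[1,50,99],axis=0).round(4))
p=np.polyfit(L[:,1],L[:,0],1);print(p,np.std(L[:,0]-np.polyval(p,L[:,1])))
```

```text
2025 [[-0.0041 -0.0443  0.0557]
 [-0.0025  0.0014  0.0842]
 [ 0.0015  0.0465  0.0971]]
[ 0.00217954 -0.00234724] 0.0009984686756701823
```

```bash
sed -i 's/^A=/A=/; s/^O=np.array(\[.4695,-.0735,0\]);A=np.deg2rad(-66.9)/A=np.deg2rad(-66.9);O=np.array([.4696,-.0710,0])/' h.py; grep -n "^A=" h.py
```

```text
18:A=np.deg2rad(-66.9);O=np.array([.4696,-.0710,0])
```

Call:
jog_arm(
  plan=[
    [0.3,0,0.99,0,0,0,-1],
    [0.3,0,0.99,0,0,0,-1],
    [0.3,0,0.99,0,0,0,-1],
    [0.3,0,0.99,0,0,0,-1],
    [0.3,0,0.99,0,0,0,-1],
    [0.3,0,0.99,0,0,0,-1],
    [0.3,0.05,0.96,0,0,0,-1],
    [0,0,0,0,0,0,-1],
  ],
)

```text
t: 4.15
tool_pos: [0.4506, -0.0329, 0.0669]
tool_rot: [1.386, 2.101, -0.509]
contact_force: [0.2, -0.7, 0.2]
opening: -0.0
grip_force: 0.0
```

Call:
jog_arm(
  plan=[
    [-0.19,0,0.16,0,0,0,-1],
    [-0.19,0,0.16,0,0,0,-1],
    [-0.19,0,0.16,0,0,0,-1],
    [-0.19,0,0.16,0,0,0,-1],
    [-0.19,0,0.16,0,0,0,-1],
    [0,0,0,0,0,0,-1],
  ],
)

```text
t: 4.75
tool_pos: [0.4629, -0.0552, 0.0701]
tool_rot: [1.386, 2.095, -0.503]
contact_force: [0.3, 0.5, -1.1]
opening: 0.0002
grip_force: 0.0
```

Run:
```python
from h import *
go(rd(0,0,.07),ori(23.1,40)); o=ctrl.get_obs();print(((o["tool_pos"]-O)@np.c_[xr,yr,zz]).round(4))
```

```text
pos [ 0.4629 -0.0552  0.0701] t 4.8 F [ 0.3  0.5 -1.1] q [ 0.09 -0.22  2.28 -0.81  1.01  0.11]
shift now-frame [-0.65 -0.    0.56]
turn [ 0.001  0.001 -0.001] shift after turn [-0.65 -0.    0.56]
[-0.0172  0.0001  0.0701]
```

Call:
jog_arm(
  plan=[
    [-0.1,0,0.08,0,0,0,-1],
    [-0.1,0,0.08,0,0,0,-1],
    [-0.1,0,0.08,0,0,0,-1],
    [-0.1,0,0.08,0,0,0,-1],
    [0,0,0,0,0,0,-1],
  ],
)

```text
t: 5.25
tool_pos: [0.4667, -0.0644, 0.07]
tool_rot: [1.385, 2.096, -0.503]
contact_force: [-0.2, -0.5, -0.8]
opening: 0.0002
grip_force: 0.0
```

Call:
jog_arm(
  plan=[
    [-0.1,0,0.08,0,0,0,-1],
    [0,0,0,0,0,0,-1],
  ],
)

```text
t: 5.45
tool_pos: [0.4676, -0.0663, 0.0699]
tool_rot: [1.386, 2.096, -0.503]
contact_force: [-1.6, 2.8, 0.8]
opening: 0.0
grip_force: 1.8
```

Call:
jog_arm(
  plan=[
    [-0.1,0,0.08,0,0,0,-1],
    [0,0,0,0,0,0,-1],
  ],
)

```text
t: 5.65
tool_pos: [0.4686, -0.0687, 0.0699]
tool_rot: [1.385, 2.096, -0.503]
contact_force: [-2.2, 3.0, 0.0]
opening: 0.0002
grip_force: 1.9
```

Call:
jog_arm(
  plan=[
    [-0.1,0,0.08,0,0,0,-1],
    [0,0,0,0,0,0,-1],
  ],
)

```text
t: 5.85
tool_pos: [0.4695, -0.0709, 0.0699]
tool_rot: [1.385, 2.097, -0.503]
contact_force: [-2.5, 4.2, 0.0]
opening: 0.0
grip_force: 2.5
```

Call:
jog_arm(
  plan=[
    [-0.04,0,0.03,0,0,0,-1],
    [0,0,0,0,0,0,-1],
  ],
)

```text
t: 6.05
tool_pos: [0.4699, -0.0718, 0.0699]
tool_rot: [1.385, 2.097, -0.503]
contact_force: [-1.8, 5.2, -0.3]
opening: -0.0001
grip_force: 2.4
```

Call:
jog_arm(
  plan=[
    [-0.04,0,0.03,0,0,0,-1],
    [0,0,0,0,0,0,-1],
  ],
)

```text
t: 6.25
tool_pos: [0.4702, -0.0725, 0.0699]
tool_rot: [1.386, 2.097, -0.502]
contact_force: [-3.7, 5.9, 1.8]
opening: 0.0
grip_force: 3.7
```

Call:
jog_arm(
  plan=[
    [-0.04,0,0.03,0,0,0,-1],
    [0,0,0,0,0,0,-1],
  ],
)

```text
t: 6.45
tool_pos: [0.4703, -0.0727, 0.0699]
tool_rot: [1.387, 2.098, -0.501]
contact_force: [-7.5, 12.6, 6.7]
opening: 0.0
grip_force: 7.7
```

Call:
jog_arm(
  plan=[
    [0.9,0,-0.76,0,0,0,-1],
    [0.95,0,-0.8,0,0,0,-1],
    [0.95,0,-0.8,0,0,0,-1],
    [0.95,0,-0.8,0,0,0,-1],
    [0.95,0,-0.8,0,0,0,-1],
    [0.95,0,-0.8,0,0,0,-1],
    [0,0,-1,0,0,0,-1],
    [0,0,-1,0,0,0,-1],
  ],
)

```text
t: 7.25
tool_pos: [0.4023, 0.0859, 0.1014]
tool_rot: [1.383, 2.096, -0.505]
contact_force: [0.3, -0.1, 0.4]
opening: -0.0002
grip_force: 0.0
```

Call:
jog_arm(
  plan=[
    [0,0,-1,0,0,0,-1],
    [0,0,-1,0,0,0,-1],
    [0,0,-1,0,0,0,-1],
    [0,0,-1,0,0,0,-1],
    [0,0,-1,0,0,0,-1],
    [0,0,0,0,0,0,-1],
  ],
)

```text
t: 7.85
tool_pos: [0.3788, 0.1461, 0.1804]
tool_rot: [1.384, 2.094, -0.497]
contact_force: [0.7, 0.2, -0.4]
opening: -0.0001
grip_force: 0.0
```

Run:
```python
from h import *
print(((ctrl.get_obs()["tool_pos"]-O)@np.c_[xr,yr,zz]).round(3))
im,d=ctrl.get_image("wrist");cv2.imwrite("pics/w2.png",im[:,:,::-1]);np.savez("pics/w2.npz",im=im,d=d)
c=cam("wrist");X=cloud(c,d);hsv=cv2.cvtColor(im,cv2.COLOR_RGB2HSV)
L=(X-O)@np.c_[xr,yr,zz]
m=((hsv[...,0]>95)&(hsv[...,0]<130)&(hsv[...,1]>90)&(d>0)&(X[...,2]>.05)&(X[...,2]<.105)&(np.abs(L[...,1])<.06))
L=L[m];print(len(L),np.percentile(L,[1,20,50,80,99],axis=0).round(4))
f=L[L[:,2]<.095];f=f[f[:,0]<np.percentile(L[:,0],2)+.006];p=np.polyfit(f[:,1],f[:,0],1);print(p,f.min(0),f.max(0))
c6=np.array([.4960,-.3413,0]);go(np.r_[.43,.02,.2],ori(-28.4))
go(c6+[0,0,.15],ori(-28.4))
```

```text
[-0.235  0.002  0.18 ]
2181 [[-0.1195 -0.0452  0.0571]
 [-0.1186 -0.0313  0.0644]
 [-0.118  -0.0006  0.084 ]
 [-0.1172  0.0307  0.0937]
 [-0.0201  0.0445  0.0977]]
[ 0.00064899 -0.1181625 ] [-0.1206117  -0.04618823  0.05636701] [-0.11610124  0.04514696  0.09498619]
pos [0.3783 0.1452 0.1789] t 7.9 F [-0.3 -0.2 -0.5] q [ 0.62 -0.32  2.15 -0.68  1.5   0.33]
shift now-frame [-5.87 -0.08  3.55]
turn [0.404 0.826 1.097] shift after turn [-4.28  5.25 -1.06]
pos [0.3783 0.1452 0.1789] t 7.9 F [-0.3 -0.2 -0.5] q [ 0.62 -0.32  2.15 -0.68  1.5   0.33]
shift now-frame [-17.98  -4.17  16.97]
turn [0.404 0.826 1.097] shift after turn [-18.6   16.75   1.44]
```

View pics/w2.png

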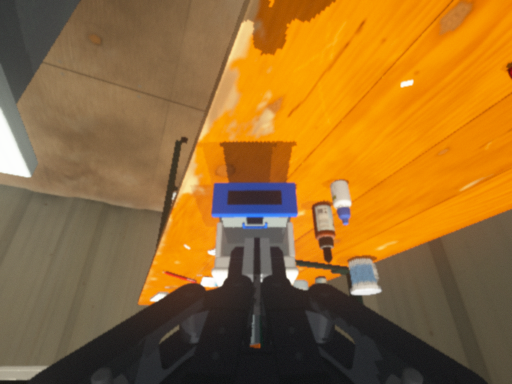

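Call:
jog_arm(
  plan=[
    [0,0,0,0.0505,0.1032,0.1371,-1],
    [0,0,0,0.0505,0.1032,0.1371,-1],
    [0,0,0,0.0505,0.1032,0.1371,-1],
    [0,0,0,0.0505,0.1032,0.1371,-1],
    [0,0,0,0.0505,0.1032,0.1371,-1],
    [0,0,0,0.0505,0.1032,0.1371,-1],
    [0,0,0,0.0505,0.1032,0.1371,-1],
    [0,0,0,0.0505,0.1032,0.1371,-1],
  ],
)

```text
t: 8.7
tool_pos: [0.3774, 0.1438, 0.1768]
tool_rot: [-2.702, -1.597, 0.003]
contact_force: [-0.2, -0.3, -0.1]
opening: 0.0005
grip_force: 0.0
```

Call:
jog_arm(
  plan=[
    [-0.93,0.84,0,0,0,0,0.06],
    [-0.93,0.84,0,0,0,0,0.06],
    [-0.93,0.84,0,0,0,0,0.06],
    [-0.93,0.84,0,0,0,0,0.06],
    [-0.93,0.84,0,0,0,0,0.06],
    [-0.93,0.84,0,0,0,0,0.06],
    [-0.93,0.84,0,0,0,0,0.06],
    [-0.93,0.84,0,0,0,0,0.06],
  ],
)

```text
t: 9.5
tool_pos: [0.4239, -0.052, 0.1763]
tool_rot: [-2.7, -1.604, 0.007]
contact_force: [0.5, -0.7, 0.8]
opening: 0.0449
grip_force: 0.0
```

Call:
jog_arm(
  plan=[
    [-0.93,0.84,0,0,0,0,0.06],
    [-0.93,0.84,0,0,0,0,0.06],
    [-0.93,0.84,0,0,0,0,0.06],
    [-0.93,0.84,0,0,0,0,0.06],
    [-0.93,0.84,0,0,0,0,0.06],
    [-0.93,0.84,0,0,0,0,0.06],
    [-0.93,0.84,0,0,0,0,0.06],
    [-0.93,0.84,0,0,0,0,0.06],
  ],
)

```text
t: 10.3
tool_pos: [0.4707, -0.2467, 0.1762]
tool_rot: [-2.699, -1.603, 0.007]
contact_force: [0.2, 0.4, 0.2]
opening: 0.0451
grip_force: 0.0
```

Run:
```python
from h import *
go(np.array([.4960,-.3413,.12]),ori(-28.4))
```

```text
pos [ 0.4707 -0.2467  0.1762] t 10.3 F [0.2 0.4 0.2] q [-0.62 -0.13  1.88 -0.    1.39 -0.12]
shift now-frame [-3.54  3.39  2.8 ]
turn [-0.005  0.003 -0.004] shift after turn [-3.56  3.36  2.81]
```

Call:
jog_arm(
  plan=[
    [-0.88,0.84,0.7,0,0,0,0.06],
    [-0.88,0.84,0.7,0,0,0,0.06],
    [-0.88,0.84,0.7,0,0,0,0.06],
    [-0.9,0.85,0.7,0,0,0,0.06],
    [0,0,0,0,0,0,0.06],
  ],
)

```text
t: 10.8
tool_pos: [0.4948, -0.3412, 0.1177]
tool_rot: [-2.698, -1.599, 0.009]
contact_force: [-0.5, 0.1, -0.0]
opening: 0.0451
grip_force: 0.0
```

Run:
```python
from h import *
o=ctrl.get_obs();c=cam("wrist");im,d=ctrl.get_image("wrist");cv2.imwrite("pics/w3.png",im[:,:,::-1]);X=cloud(c,d)
hsv=cv2.cvtColor(im,cv2.COLOR_RGB2HSV)
m=((hsv[...,1]<60)&(hsv[...,2]>120)&(np.linalg.norm(X[...,:2]-[.496,-.341],axis=2)<.06)&(X[...,2]<.02)).astype(np.uint8)
k=max(cv2.findContours(m,cv2.RETR_EXTERNAL,cv2.CHAIN_APPROX_NONE)[0],key=cv2.contourArea)
P=ray(c,k[:,0],.005);r=cv2.minAreaRect((P[:,:2]*1000).astype(np.float32));print(k[:,0].mean(0),r,cv2.boxPoints(r).round(1).tolist())
go(np.r_[r[0][0]/1000,r[0][1]/1000,.004],ori(-28.4))
```

```text
[257.55307263 186.21787709] ((495.841796875, -339.9384460449219), (70.81022644042969, 20.23025894165039), 62.14833450317383) [[470.3999938964844, -366.5], [488.20001220703125, -376.0], [521.2999877929688, -313.3999938964844], [503.3999938964844, -303.8999938964844]]
pos [ 0.4952 -0.3402  0.119 ] t 10.8 F [-0.5 -0.   0.4] q [-0.72  0.09  1.76 -0.    1.29 -0.22]
shift now-frame [0.03 0.06 5.75]
turn [-0.009  0.002 -0.005] shift after turn [0.03 0.02 5.75]
```

View pics/w3.png

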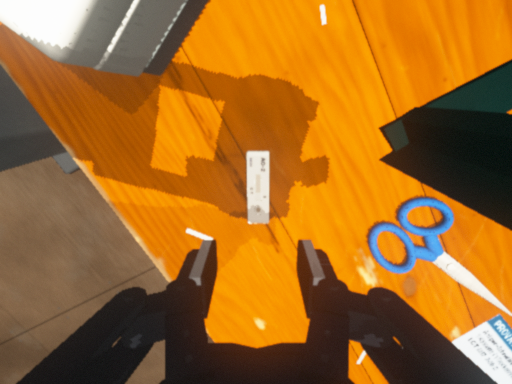

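Call:
jog_arm(
  plan=[
    [0,0,0.9,0,0,0,0.06],
    [0,0,0.9,0,0,0,0.06],
    [0,0,0.9,0,0,0,0.06],
    [0,0,0.9,0,0,0,0.06],
    [0.02,0.02,0.9,-0.005,0,0,0.06],
    [0,0,0.6,0,0,0,0],
    [0,0,0.45,0,0,0,-0.1],
    [0,0,0,0,0,0,-0.1],
  ],
)

```text
t: 11.65
tool_pos: [0.4966, -0.3387, 0.0097]
tool_rot: [2.699, 1.607, -0.002]
contact_force: [-0.3, 0.4, -0.6]
opening: 0.0386
grip_force: 0.0
```

Run:
```python
from h import *
go(np.r_[.4959,-.3400,.004],ori(-28))
```

```text
pos [ 0.4966 -0.3387  0.0097] t 11.7 F [-0.3  0.4 -0.6] q [-0.72  0.23  1.81 -0.    1.1  -0.22]
shift now-frame [-0.07  0.    0.29]
turn [-0.     0.002 -0.011] shift after turn [-0.07  0.    0.29]
```

Call:
jog_arm(
  plan=[
    [-0.07,0,0.15,0,0,0,-0.25],
    [0,0,0.15,0,0,0,-0.3],
    [0,0,0.1,0,0,0,-0.3],
    [0,0,0,0,0,0,-0.3],
  ],
)

```text
t: 12.05
tool_pos: [0.4968, -0.3407, 0.003]
tool_rot: [2.697, 1.605, -0.001]
contact_force: [-1.1, -0.5, 0.4]
opening: 0.0302
grip_force: 0.0
```

Call:
jog_arm(
  plan=[
    [0,0,0.05,0,0,0,-0.3],
    [0,0,0,0,0,0,-0.3],
  ],
)

```text
t: 12.25
tool_pos: [0.4968, -0.3407, 0.002]
tool_rot: [2.697, 1.605, -0.001]
contact_force: [-0.3, 0.7, -0.2]
opening: 0.0299
grip_force: 0.0
```

Call:
jog_arm(
  plan=[
    [0,0,0,0,0,0,-0.45],
    [0,0,0,0,0,0,-0.6],
    [0,0,0,0,0,0,-0.6],
    [0,0,0,0,0,0,-0.6],
  ],
  grip_force=25,
)

```text
t: 12.65
tool_pos: [0.4969, -0.3408, 0.0022]
tool_rot: [2.697, 1.605, -0.001]
contact_force: [-0.3, -0.4, 0.9]
opening: 0.0201
grip_force: 24.6
```

Call:
jog_arm(
  plan=[
    [0,0,0,0,0,0,-1],
    [0,0,-0.3,0,0,0,-1],
    [0,0,-0.7,0,0,0,-1],
    [0,0,-1,0,0,0,-1],
    [0,0,-1,0,0,0,-1],
    [0,0,0,0,0,0,-1],
  ],
)

```text
t: 13.25
tool_pos: [0.499, -0.3425, 0.0666]
tool_rot: [2.691, 1.602, 0.003]
contact_force: [1.0, -1.1, 0.2]
opening: 0.0199
grip_force: 24.5
```

Run:
```python
from h import *
o=ctrl.get_obs();c=cam("wrist");im,d=ctrl.get_image("wrist");X=cloud(c,d)
C=R.from_rotvec(o["tool_rot"]).as_matrix();L=(X-o["tool_pos"])@C
hsv=cv2.cvtColor(im,cv2.COLOR_RGB2HSV)
m=((hsv[...,1]<60)&(hsv[...,2]>100)&(abs(L[...,0])<.06)&(abs(L[...,1])<.02)&(abs(L[...,2])<.02)).astype(np.uint8)
q=L[m>0];print(len(q),np.percentile(q,[1,50,99],axis=0).round(4))
f=np.c_[q[:,0],q[:,1],np.ones(len(q))];print("plane z=ax+by+c",np.linalg.lstsq(f,q[:,2],rcond=None)[0].round(4))
k=max(cv2.findContours(m,cv2.RETR_EXTERNAL,cv2.CHAIN_APPROX_NONE)[0],key=cv2.contourArea);P=(ray(c,k[:,0],o["tool_pos"][2]+.003)-o["tool_pos"])@C
r=cv2.minAreaRect((P[:,:2]*1000).astype(np.float32));print(r,P.min(0),P.max(0));print(o["opening"],o["tool_pos"])
cv2.imwrite("pics/w4.png",im[:,:,::-1])
# route
go(rd(-.07,0,.2),ori(23.1))
```

```text
4323 [[-0.0345 -0.0145 -0.0173]
 [ 0.0069  0.     -0.0033]
 [ 0.0351  0.0149 -0.001 ]]
plane z=ax+by+c [-0.0068  0.0023 -0.0038]
((0.07797622680664062, 0.34664344787597656), (72.18083190917969, 21.56577491760254), 0.15310463309288025) [-0.03603116 -0.01047496 -0.0032264 ] [ 0.03619326  0.01108867 -0.00277662]
0.019902393913997552 [ 0.49896998 -0.3424905   0.06663761]
pos [ 0.498  -0.3417  0.0646] t 13.3 F [-0.1 -0.5 -0.1] q [-0.72  0.16  1.79 -0.    1.18 -0.23]
shift now-frame [ 13.37 -10.4   -6.88]
turn [ 0.006  0.008 -1.146] shift after turn [16.51  4.   -6.77]
```

View pics/w4.png

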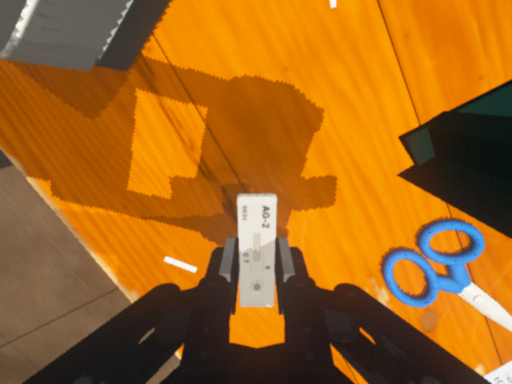

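Call:
jog_arm(
  plan=[
    [0,0,-0.97,0,0,-0.164,-1],
    [0,0,-0.97,0,0,-0.164,-1],
    [0,0,-0.97,0,0,-0.164,-1],
    [0,0,-0.97,0,0,-0.164,-1],
    [0,0,-0.97,0,0,-0.164,-1],
    [0,0,-0.97,0,0,-0.164,-1],
    [0,0,-0.97,0,0,-0.164,-1],
    [0,0,0,0,0,0,-1],
  ],
)

```text
t: 14.1
tool_pos: [0.4976, -0.341, 0.2001]
tool_rot: [1.727, 2.617, -0.004]
contact_force: [0.6, -0.7, 0.3]
opening: 0.0201
grip_force: 24.5
```

Call:
jog_arm(
  plan=[
    [0.97,0.235,0,0,0,0,-1],
    [0.97,0.235,0,0,0,0,-1],
    [0.97,0.235,0,0,0,0,-1],
    [0.97,0.235,0,0,0,0,-1],
    [0.97,0.235,0,0,0,0,-1],
    [0.97,0.235,0,0,0,0,-1],
    [0.97,0.235,0,0,0,0,-1],
    [0.97,0.235,0,0,0,0,-1],
  ],
)

```text
t: 14.9
tool_pos: [0.4697, -0.1812, 0.1969]
tool_rot: [1.73, 2.62, -0.003]
contact_force: [-0.3, -0.2, -0.9]
opening: 0.0201
grip_force: 24.5
```

Call:
jog_arm(
  plan=[
    [0.97,0.235,0,0,0,0,-1],
    [0.97,0.235,0,0,0,0,-1],
    [0.97,0.235,0,0,0,0,-1],
    [0.97,0.235,0,0,0,0,-1],
    [0.97,0.235,0,0,0,0,-1],
    [0.97,0.235,0,0,0,0,-1],
    [0.97,0.235,0,0,0,0,-1],
    [0.97,0.235,0,0,0,0,-1],
  ],
)

```text
t: 15.7
tool_pos: [0.443, -0.0238, 0.1967]
tool_rot: [1.729, 2.62, -0.003]
contact_force: [0.5, 0.0, 0.3]
opening: 0.0204
grip_force: 24.5
```

Call:
jog_arm(
  plan=[
    [0.5,0.1,0,0,0,0,-1],
    [0,0,0,0,0,0,-1],
    [0,0,0,0,0,0,-1],
  ],
)

```text
t: 16.0
tool_pos: [0.4415, -0.0154, 0.1968]
tool_rot: [1.728, 2.62, -0.003]
contact_force: [-1.4, -0.9, -0.1]
opening: 0.0204
grip_force: 24.5
```

Run:
```python
from h import *
go(rd(-.07,0,.16),ori(23.1))
c=cam("wrist");im,d=ctrl.get_image("wrist");np.savez("pics/w5.npz",im=im,d=d,K=c[0],R=c[1],p=c[2]);cv2.imwrite("pics/w5.png",im[:,:,::-1])
X=cloud(c,d);L=(X-O)@np.c_[xr,yr,zz];hsv=cv2.cvtColor(im,cv2.COLOR_RGB2HSV)
b=(hsv[...,0]>95)&(hsv[...,0]<130)&(hsv[...,1]>90)&(d>0)&(abs(L[...,1])<.06)&(L[...,0]<0)
for nm,m in(("panel top",b&(L[...,2]>.09)&(L[...,2]<.105)),("ribs",b&(L[...,2]>.062)&(L[...,2]<.085)&(L[...,0]>-.115))):
    q=L[m];print(nm,len(q),np.percentile(q,[1,10,50,90,99],axis=0).round(4) if len(q) else "")
```

```text
pos [ 0.4415 -0.0154  0.1968] t 16.0 F [-1.4 -0.9 -0.1] q [-0.2  -0.39  2.06 -0.    1.47 -0.61]
shift now-frame [0.39 0.2  1.84]
turn [-0.     0.004  0.002] shift after turn [0.39 0.2  1.84]
panel top 1082 [[-0.1187 -0.0447  0.0946]
 [-0.1183 -0.0367  0.0967]
 [-0.1155  0.0003  0.0984]
 [-0.1122  0.0363  0.0993]
 [-0.1113  0.0451  0.1001]]
ribs 67 [[-0.1069 -0.0162  0.0701]
 [-0.1064 -0.0161  0.0716]
 [-0.103  -0.0134  0.0733]
 [-0.0992  0.0167  0.0742]
 [-0.0983  0.0172  0.0747]]
```

View pics/w5.png

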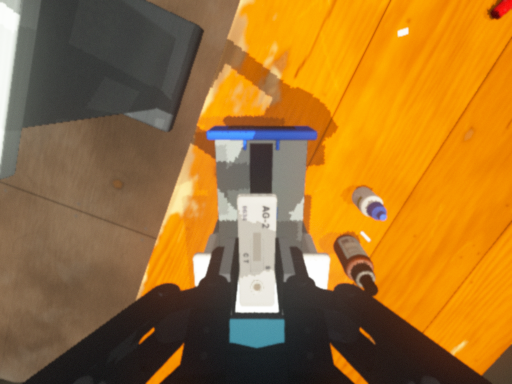

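Call:
jog_arm(
  plan=[
    [0.34,0.2,0,0,0.004,0,-1],
    [0,0,0.8,0,0,0,-1],
    [0,0,0.9,0,0,0,-1],
    [0,0,0.9,0,0,0,-1],
    [0,0,0.9,0,0,0,-1],
    [0,0,0.9,0,0,0,-1],
    [0,0,0.6,0,0,0,-1],
    [0,0,0,0,0,0,-1],
  ],
)

```text
t: 16.85
tool_pos: [0.4411, -0.0073, 0.0948]
tool_rot: [-1.728, -2.618, 0.003]
contact_force: [-1.3, 0.8, 0.8]
opening: 0.0203
grip_force: 24.5
```

Run:
```python
from h import *
go(rd(-.069,0.0002,.072),ori(23.1))
```

```text
pos [ 0.4411 -0.0073  0.0948] t 16.9 F [-1.3  0.8  0.8] q [-0.19 -0.28  2.15  0.    1.27 -0.59]
shift now-frame [-0.04  0.08  1.14]
turn [-0.005 -0.003  0.001] shift after turn [-0.04  0.07  1.14]
```

Call:
jog_arm(
  plan=[
    [-0.04,0.08,0.4,-0.004,-0.002,0,-1],
    [0,0,0.3,0,0,0,-1],
    [0,0,0.2,0,0,0,-1],
    [0,0,0.1,0,0,0,-1],
    [0,0,0,0,0,0,-1],
  ],
)

```text
t: 17.35
tool_pos: [0.4442, -0.0075, 0.0766]
tool_rot: [1.729, 2.62, 0.002]
contact_force: [0.2, -0.4, 0.8]
opening: 0.0202
grip_force: 24.5
```

Call:
jog_arm(
  plan=[
    [0,0,0.07,0,0,0,-1],
    [0,0,0,0,0,0,-1],
  ],
)

```text
t: 17.55
tool_pos: [0.4443, -0.0075, 0.0755]
tool_rot: [1.728, 2.62, 0.003]
contact_force: [-0.5, 0.3, 0.1]
opening: 0.0204
grip_force: 24.5
```

Run:
```python
from h import *
go(rd(-.069,0.0002,.072),ori(23.1))
```

```text
pos [ 0.4443 -0.0075  0.0755] t 17.6 F [-0.5  0.3  0.1] q [-0.19 -0.25  2.16  0.    1.22 -0.59]
shift now-frame [ 0.04 -0.07  0.17]
turn [0.004 0.002 0.002] shift after turn [ 0.03 -0.07  0.17]
```

Call:
jog_arm(
  plan=[
    [0.03,-0.06,0.07,0,0,0,-1],
    [0,0,0.07,0,0,0,-1],
    [0,0,0.0,0,0,0,-1],
    [0,0,0,0,0,0,-1],
  ],
)

```text
t: 17.95
tool_pos: [0.4429, -0.0074, 0.0726]
tool_rot: [1.729, 2.62, 0.003]
contact_force: [-0.6, -0.4, 0.9]
opening: 0.0206
grip_force: 24.5
```

Call:
jog_arm(
  plan=[
    [0,0,0.05,0,0,0,-1],
    [0,0,0,0,0,0,-1],
  ],
)

```text
t: 18.15
tool_pos: [0.4431, -0.0075, 0.0721]
tool_rot: [1.728, 2.62, 0.003]
contact_force: [-1.9, 0.5, 3.1]
opening: 0.0201
grip_force: 24.9
```

Call:
jog_arm(
  plan=[
    [0,0,0,0,0,0,-0.45],
    [0,0,0,0,0,0,-0.35],
    [0,0,0,0,0,0,-0.2],
    [0,0,0,0,0,0,-0.1],
    [0,0,0,0,0,0,-0.1],
    [0,0,-0.5,0,0,0,-0.1],
    [0,0,-1,0,0,0,-0.1],
    [0,0,-1,0,0,0,-0.1],
  ],
)

```text
t: 18.95
tool_pos: [0.4425, -0.0074, 0.1225]
tool_rot: [1.729, 2.621, 0.002]
contact_force: [0.4, -0.1, 0.5]
opening: 0.038
grip_force: 0.0
```

Call:
jog_arm(
  plan=[
    [0,0,-1,0,0,0,-0.1],
    [0,0,-1,0,0,0,-0.1],
    [0,0,-1,0,0,0,-0.1],
    [0.6,0,-0.5,0,0,0,-0.1],
    [1,0,0,0,0,0,-0.1],
    [1,0,0,0,0,0,-0.1],
    [0,0,0,0,0,0,-0.1],
  ],
)

```text
t: 19.65
tool_pos: [0.421, 0.0422, 0.1914]
tool_rot: [1.725, 2.623, 0.003]
contact_force: [-0.1, -0.2, -0.9]
opening: 0.0385
grip_force: 0.0
```

Run:
```python
from h import *
c=cam("wrist");im,d=ctrl.get_image("wrist");cv2.imwrite("pics/w6.png",im[:,:,::-1]);X=cloud(c,d)
L=(X-O)@np.c_[xr,yr,zz];hsv=cv2.cvtColor(im,cv2.COLOR_RGB2HSV)
b=(hsv[...,0]>95)&(hsv[...,0]<130)&(hsv[...,1]>90)&(d>0)&(abs(L[...,1])<.06)&(L[...,0]<0)
q=L[b&(L[...,2]>.09)&(L[...,2]<.105)];print("panel",np.percentile(q,[2,98],axis=0).round(4))
m=((hsv[...,1]<40)&(hsv[...,2]>150)&(abs(L[...,1])<.016)&(L[...,0]<-.025)&(L[...,0]>-.115)&(L[...,2]>.0728)&(L[...,2]<.081)).astype(np.uint8)
m=cv2.morphologyEx(m,cv2.MORPH_OPEN,np.ones((3,3)))
q=L[m>0];print(len(q),np.percentile(q,[2,50,98],axis=0).round(4))
k=max(cv2.findContours(m,cv2.RETR_EXTERNAL,cv2.CHAIN_APPROX_NONE)[0],key=cv2.contourArea);P=(ray(c,k[:,0],.075)-O)@np.c_[xr,yr,zz]
print(cv2.minAreaRect((P[:,:2]*1000).astype(np.float32)))
go(rd(-.2,0,.2),ori(23.1,40))
```

```text
panel [[-0.119  -0.0427  0.0905]
 [-0.1119  0.0434  0.0997]]
1243 [[-0.1007 -0.0087  0.0743]
 [-0.0695  0.0015  0.0756]
 [-0.0336  0.0114  0.077 ]]
((-66.80587768554688, 1.625990867614746), (20.5440616607666, 69.40255737304688), 89.66837310791016)
pos [0.4215 0.0414 0.1914] t 19.7 F [-0.5 -0.2 -0.8] q [-0.08 -0.44  2.11  0.    1.47 -0.49]
shift now-frame [ 3.89  0.02 -0.43]
turn [ 0.005 -0.887  0.003] shift after turn [ 2.7   0.01 -2.83]
```

View pics/w6.png

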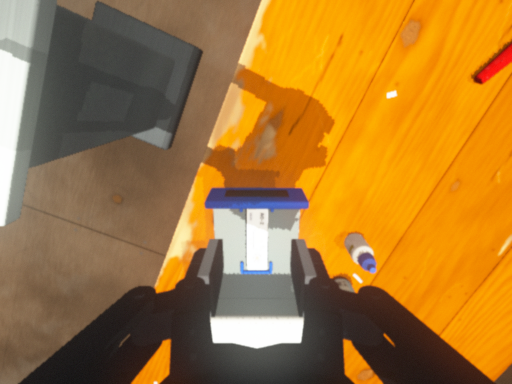

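Call:
jog_arm(
  plan=[
    [0.97,0,-0.1,0,0,0,-1],
    [0.97,0,-0.1,0,0,0,-1],
    [0.97,0,-0.1,0,0,0,-1],
    [0.97,0,-0.1,0,0,0,-1],
    [0,0,0,0,0,0,-1],
  ],
)

```text
t: 20.2
tool_pos: [0.3912, 0.1126, 0.1996]
tool_rot: [1.726, 2.622, 0.003]
contact_force: [-0.3, -0.1, -0.7]
opening: -0.0002
grip_force: 0.0
```

Call:
jog_arm(
  plan=[
    [0,0,0,0,-0.148,0,-1],
    [0,0,0,0,-0.148,0,-1],
    [0,0,0,0,-0.148,0,-1],
    [0,0,0,0,-0.148,0,-1],
    [0,0,0,0,-0.148,0,-1],
    [0,0,0,0,-0.147,0,-1],
    [0,0,0,0,0,0,-1],
  ],
)

```text
t: 20.9
tool_pos: [0.3904, 0.112, 0.1969]
tool_rot: [1.379, 2.1, -0.506]
contact_force: [0.1, 0.6, -0.7]
opening: -0.0004
grip_force: 0.0
```

Run:
```python
from h import *
go(rd(-.16,0,.07),ori(23.1,40))
```

```text
pos [0.3904 0.112  0.1969] t 20.9 F [ 0.1  0.6 -0.7] q [ 0.54 -0.38  2.17 -0.69  1.49  0.24]
shift now-frame [2.57 0.06 6.13]
turn [0.001 0.001 0.007] shift after turn [2.57 0.05 6.13]
```

Call:
jog_arm(
  plan=[
    [0.4,0.01,0.95,0,0,0,-1],
    [0.4,0.01,0.95,0,0,0,-1],
    [0.4,0.01,0.95,0,0,0,-1],
    [0.4,0.01,0.95,0,0,0,-1],
    [0.4,0.01,0.95,0,0,0,-1],
    [0.4,0,0.95,0,0,0,-1],
    [0.17,0,0.43,0,0,0.005,-1],
    [0,0,0,0,0,0,-1],
  ],
)

```text
t: 21.7
tool_pos: [0.4079, 0.0748, 0.0716]
tool_rot: [1.391, 2.093, -0.502]
contact_force: [0.2, 0.3, 0.1]
opening: -0.0001
grip_force: 0.0
```

Call:
jog_arm(
  plan=[
    [-0.23,0,0.193,0,0,0,-1],
    [-0.23,0,0.193,0,0,0,-1],
    [-0.23,0,0.193,0,0,0,-1],
    [-0.15,0,0.126,0,0,0,-1],
    [-0.1,0,0.084,0,0,0,-1],
    [0,0,0,0,0,0,-1],
  ],
)

```text
t: 22.3
tool_pos: [0.418, 0.0532, 0.0726]
tool_rot: [1.389, 2.092, -0.498]
contact_force: [0.8, -0.9, 0.7]
opening: 0.0001
grip_force: 0.0
```

Run:
```python
from h import *
go(rd(-.126,0,.07),ori(23.1,40)); o=ctrl.get_obs();print(((o["tool_pos"]-O)@np.c_[xr,yr,zz]).round(4))
```

```text
pos [0.418  0.0532 0.0726] t 22.3 F [ 0.8 -0.9  0.7] q [ 0.38 -0.22  2.27 -0.76  1.19  0.31]
shift now-frame [-0.24 -0.06  0.37]
turn [ 0.004 -0.    -0.007] shift after turn [-0.24 -0.06  0.37]
[-0.1345  0.0012  0.0726]
```

Call:
jog_arm(
  plan=[
    [-0.11,-0.05,0.2,0,0,-0.005,-1],
    [-0.15,0,0.126,0,0,0,-1],
    [-0.2,0,0.168,0,0,0,-1],
    [-0.23,0,0.193,0,0,0,-1],
    [-0.23,0,0.193,0,0,0,-1],
    [-0.23,0,0.193,0,0,0,-1],
    [-0.23,0,0.193,0,0,0,-1],
    [-0.23,0,0.193,0,0,0,-1],
  ],
)

```text
t: 23.1
tool_pos: [0.4339, 0.0126, 0.0705]
tool_rot: [1.385, 2.096, -0.501]
contact_force: [-3.6, 3.9, -0.9]
opening: 0.0001
grip_force: 2.3
```

Call:
jog_arm(
  plan=[
    [-0.23,0,0.193,0,0,0,-1],
    [-0.23,0,0.193,0,0,0,-1],
    [-0.23,0,0.193,0,0,0,-1],
    [-0.23,0,0.193,0,0,0,-1],
    [-0.23,0,0.193,0,0,0,-1],
    [-0.23,0,0.193,0,0,0,-1],
    [-0.23,0,0.193,0,0,0,-1],
    [-0.23,0,0.193,0,0,0,-1],
  ],
)

```text
t: 23.9
tool_pos: [0.4528, -0.0316, 0.0705]
tool_rot: [1.385, 2.096, -0.501]
contact_force: [-3.6, 3.8, -0.3]
opening: 0.0
grip_force: 2.6
```

Run:
```python
from h import *
go(rd(-.01,0,.07),ori(23.1,40)); o=ctrl.get_obs();print(((o["tool_pos"]-O)@np.c_[xr,yr,zz]).round(4))
```

```text
pos [ 0.4528 -0.0316  0.0705] t 23.9 F [-3.6  3.8 -0.3] q [ 0.15 -0.23  2.29 -0.8   1.05  0.15]
shift now-frame [-1.24 -0.    1.07]
turn [ 0.003 -0.001 -0.001] shift after turn [-1.24  0.    1.07]
[-0.0429 -0.      0.0705]
```

Call:
jog_arm(
  plan=[
    [-0.23,0,0.193,0,0,0,-1],
    [-0.23,0,0.193,0,0,0,-1],
    [-0.23,0,0.193,0,0,0,-1],
    [-0.23,0,0.193,0,0,0,-1],
    [-0.23,0,0.193,0,0,0,-1],
    [-0.15,0,0.126,0,0,0,-1],
    [-0.1,0,0.084,0,0,0,-1],
    [0,0,0,0,0,0,-1],
  ],
)

```text
t: 24.7
tool_pos: [0.467, -0.0651, 0.0705]
tool_rot: [1.385, 2.096, -0.502]
contact_force: [-3.2, 2.2, -0.8]
opening: 0.0001
grip_force: 1.8
```

Call:
jog_arm(
  plan=[
    [-0.08,0,0.066,0,0,0,-1],
    [-0.06,0,0.05,0,0,0,-1],
    [0,0,0,0,0,0,-1],
  ],
)

```text
t: 25.0
tool_pos: [0.4684, -0.0682, 0.0705]
tool_rot: [1.384, 2.096, -0.502]
contact_force: [-3.1, 3.2, -0.5]
opening: 0.0
grip_force: 1.8
```

Stop is about 4.8 mm further in.

Call:
jog_arm(
  plan=[
    [-0.06,0,0.05,0,0,0,-1],
    [-0.06,0,0.05,0,0,0,-1],
    [0,0,0,0,0,0,-1],
  ],
)

```text
t: 25.3
tool_pos: [0.4695, -0.0709, 0.0705]
tool_rot: [1.384, 2.096, -0.501]
contact_force: [-3.3, 2.2, -1.3]
opening: 0.0002
grip_force: 1.9
```

Call:
jog_arm(
  plan=[
    [-0.04,0,0.033,0,0,0,-1],
    [0,0,0,0,0,0,-1],
  ],
)

```text
t: 25.5
tool_pos: [0.47, -0.0719, 0.0705]
tool_rot: [1.384, 2.096, -0.501]
contact_force: [-3.0, 2.6, -0.9]
opening: 0.0002
grip_force: 2.0
```

Call:
jog_arm(
  plan=[
    [-0.03,0,0.025,0,0,0,-1],
    [0,0,0,0,0,0,-1],
  ],
)

```text
t: 25.7
tool_pos: [0.4702, -0.0725, 0.0705]
tool_rot: [1.385, 2.097, -0.501]
contact_force: [-5.2, 2.8, -0.4]
opening: 0.0003
grip_force: 2.8
```

Call:
jog_arm(
  plan=[
    [-0.04,0,0.033,0,0,0,-1],
    [0,0,0,0,0,0,-1],
  ],
)

```text
t: 25.9
tool_pos: [0.4703, -0.0727, 0.0704]
tool_rot: [1.387, 2.097, -0.5]
contact_force: [-10.1, 10.8, 4.3]
opening: -0.0
grip_force: 7.1
```

Call:
jog_arm(
  plan=[
    [0.12,0,-0.1,0,0,0,-1],
    [0.23,0,-0.193,0,0,0,-1],
    [0.3,0,-0.25,0,0,0,-1],
    [0.5,0,-0.42,0,0,0,-1],
    [0.9,0,-0.76,0,0,0,-1],
    [0.9,0,-0.76,0,0,0,-1],
    [0.9,0,-0.76,0,0,0,-1],
    [0.9,0,-0.76,0,0,0,-1],
  ],
)

```text
t: 26.7
tool_pos: [0.4228, 0.0419, 0.0722]
tool_rot: [1.383, 2.094, -0.498]
contact_force: [1.0, 0.7, 0.4]
opening: 0.0
grip_force: 0.0
```

Call:
jog_arm(
  plan=[
    [0,0,-1,0,0,0,-1],
    [0,0,-1,0,0,0,-1],
    [0,0,-1,0,0,0,-1],
    [0,0,-1,0,0,0,-1],
    [0,0,0,0,0,0,-1],
    [0,0,0,0,0,0,-1],
  ],
)

```text
t: 27.3
tool_pos: [0.4024, 0.0883, 0.1329]
tool_rot: [1.383, 2.095, -0.498]
contact_force: [-0.5, 0.8, -0.3]
opening: 0.0001
grip_force: 0.0
```

Run:
```python
from h import *
o=ctrl.get_obs();c=cam("wrist");im,d=ctrl.get_image("wrist");X=cloud(c,d);L=(X-O)@np.c_[xr,yr,zz];hsv=cv2.cvtColor(im,cv2.COLOR_RGB2HSV)
b=(hsv[...,0]>95)&(hsv[...,0]<130)&(hsv[...,1]>90)&(d>0)&(abs(L[...,1])<.06)&(L[...,2]>.05)&(L[...,2]<.105)
q=L[b];print(len(q),np.percentile(q,[2,50,98],axis=0).round(4));print(o["tool_pos"],abs(o["dq"]).max(),o["t"])
```

```text
1009 [[-0.0008 -0.045   0.0582]
 [ 0.0007 -0.0205  0.0738]
 [ 0.0025  0.0464  0.0987]]
[0.40240869 0.08826857 0.13289628] 0.024924213935779232 27.3
```

Front face is back at 0 mm, so the drawer is locked shut; handing in.

```bash
python3 -c "
from station import ctrl
print(ctrl.finish_job())"
```

```text
the job is handed in; nothing more can be done
None
```

The job is handed in at 27.3 s: the drawer is locked shut (front face measured within about 1 mm of its shut place), the cassette was measured flat in the pocket, within about 2.5 mm of its middle, before closing, and the arm never went near the timer or bottles, though I did not re-measure them or see the judge's result.

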